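# Lengthen the bracelet-knotting jig by one hole

## Robot

A 6-joint arm with a two-finger parallel gripper is mounted at the origin on the work surface. World frame = base frame: x ahead of the robot, y to its left, z up, the work surface at z = 0. Lengths are in m, angles in degrees, forces in N, time in s.
With the tool pointing down it reaches from about 0.375 to 0.9 m from the base axis. Payload 3.1 kg.
Tool frame: the origin (TCP) lies at the very end of the fingers, on their centre line; the grasp point (between the pads) lies 19 mm behind it; z points along the fingers, y is the line along which they close (so a half turn about z gives the same grasp; the last joint's range is limited). The gripper opens to 87 mm and grips with 3 to 60 N. Pads are 19 mm wide; open, the fingers measure 117 mm over their backs; the gripper's body (75 mm by 190 mm) begins 51 mm behind the grasp point.
Start: joints at [59.502, 30.224, 82.088, -0, 67.689, -10.227], TCP at [0.216, 0.586, 0.223] pointing down, gripper open.
Joint ranges: [-176.69, 176.69], [-43.24, 126.21], [12.49, 139.97], [-82, 262], [0, 151.66], [-163.58, 163.58]. Speed limits (degrees/s): [159.86, 159.86, 180, 180, 180, 180].

## Interface

Orientations are given as a 3x3 rotation matrix whose columns are the frame's x, y, z axes.
In Python, from rig import readout, cams, bot gives the robot as it stands.
- The arm moves only by the shell command python3 -m inch 'ROWS'. ROWS is JSON, a list of rows, each a list of 5 numbers: the shift along the world's x, y, z in cm, then the turn about the world's z in degrees, then the finger opening in cm, from 0 to 8.7. In form: [[dx, dy, dz, twist, fingers], ...]. A call has 1 to 10 rows; each row is the pose to reach, as a shift and turn from the pose commanded when the call began; what a row does not reach only later rows make up. A row lasts 1/12 s, in which the tool goes at most 41.7 mm and 7.16 degrees, less where a joint would pass 70% of its speed; a pose out of reach is approached as far as the arm can. A call with a gripper value outside its range is refused whole. The fingers move at their own pace and stop on an object; the grip force is fixed at half the most. Time passes only in rows, so rows that repeat a pose let the fingers close. It gives the time, the measured TCP pose, the force, the opening and the grip force at its end, in the units of the state.
- readout.read_state(): the state, without advancing time (a new reading comes with each control period).
- cams.capture(name): name is "scene" or "top"; returns a dict with "image" (420x560x3 uint8, blue, green, red), "intrinsics" (3x3 intrinsics, pixels), "k1" (the pictures are not rectified: a ray, as slopes to the right and down, at radius r is drawn at 1 + k1 r^2 times it, then the intrinsics apply), "xyz" and "rotation" of the camera in the world. Camera axes: x right, y down, z forward; pixel columns grow to the right and rows downward; lengths in m; the calibration is good to about 2 mm. A picture is of the moment at which its call begins. There is no depth.
- bot.hand_in(): hands the job in; it is judged then, once.
The state is a dict: "time_s": time; "joint_positions": joint angles; "qvel": joint speeds; "tau": joint torques, N m; "position": TCP position; "tcp_rot": TCP orientation; "force": force on the tool from outside, world axes, zero at the start; "moment": the same for the moment, N m; "opening": opening from 0.0 (shut) to 1.0 (fully open); "grasp_force": force on a finger pad.
Only numpy, scipy, OpenCV 4.12 (cv2) and the standard library are available. Lean on these libraries where they do the work, as an engineer would, in place of code of your own. Each camera call takes 0.05 s, during which the arm holds its last target. There are 200 camera calls.

## Task

Lengthen the bracelet-knotting jig by one hole: pinch its red spring button flush with the tube, draw the tube outwards (peg ends farther apart) and stop as soon as the button pops fully out of the very next hole, then let go. Be gentle: slide by feel and never strain the tube against the locked button with more than 15 newtons. Leave the other things on the counter where they are.

Things in the scene. Friction and masses are not known exactly. Their poses are not given: they have to be found in the camera images.
- jig: the jig, fixed to the counter: wooden board 80 x 330 mm, 12 mm thick, long along its y. Origin: centre of the board's underside, straight below the button. x: horizontal, the way the button points out of the tube; y: along the tube, the way it draws out, away from the wooden pillar; z up. A fixed steel bar inside the tube, on its axis 62 mm above the counter, carries the button at y = 0
- pillar_peg (a point): top of the brass peg (10 mm thick, 104 mm above the counter) on the wooden pillar, 34 x 26 mm and 78 mm high, at the jig's y = -140 mm; fixed
- sleeve: the sliding square tube, 24 x 24 mm outside, wall 2 mm, y = -97 to +102 mm of its origin. Origin: on the tube's axis, 62 mm above the counter, at its first hole, where the button sits at the start: pinch here from above, across x, to press the button and grip the tube at once. Axes as the jig's. It only slides along the jig's y, 0 to 85 mm, with about 1.5 N of friction
- tube_peg (a point): top of the brass peg (10 mm thick, 104 mm above the counter) on the tube's outer end, 86 mm along y from sleeve; moves with the tube
- hole_row (a point): a point on the tube's +x wall, 43 mm from the first hole towards the pillar, on the brass strip that has the further holes (12 mm windows); moves with the tube. The next hole is up to 10 mm to either side of this point, so 33 to 53 mm from the first: it differs from jig to jig and is not reported. One more hole lies 28 mm beyond it. Drawn out by that unknown distance, the next hole meets the button
- button: red round-ended spring button, 10 mm thick (1 mm play in a hole), never moves along y. Origin: its tip, at the jig's x = 18 mm when out (6 mm proud, tube locked), 12 mm pressed flush (about 3 N), 10 mm under the wall. Once flush, drawing the tube with 4 to 8 N cams it in under the wall; then the tube slides easily until the button springs out of the next hole and stops it dead
- cord_spool: orange cord spool, 52 mm across, 40 mm high, standing near the jig; leave alone. Origin: centre of its underside
- bracelet: ring of wooden beads, 71 mm across, 13 mm high, lying near the jig; leave alone. Origin: its centre, on the counter
- awl: red-handled awl, 130 mm long, lying near the jig; leave alone. Origin: on its underside
- thread_cone: yellow thread cone, 76 mm across the foot, 150 mm high, to the robot's left; leave alone. Origin: centre of its underside
- bead_bowl: white bowl, 90 mm across, 35 mm high, to the robot's right; leave alone. Origin: centre of its underside
- bead_jar: amber jar with red lid, 56 mm across, 75 mm high, to the right; leave alone. Origin: centre of its underside
- clasp_tin: small tin with a paper label, 60 mm across, 45 mm high, to the left; leave alone. Origin: centre of its underside

How it is judged:
By the outcome, as a careful person would: the job done as asked, in the order asked, and still so for the second after the job is handed in, with the robot touching nothing.
It also fails if it takes over 37 s, if anything falls off the work surface, if the arm or the gripper's body presses on something with over 40 N, if the wrist force passes 120 N, or if a joint passes its speed limit or range.

## Working session

There is one attempt and no reset: what is moved stays moved. The work goes in short steps, Python scripts to look and compute and a shell command to move; the robot and the scene stay as the last step left them, time stands still between calls to the robot, and variables do not carry over. Pictures are saved under pics/ and viewed, at most 10 in all, crops included, and the job is handed in when it is done.

```bash
ls; mkdir -p pics; python3 - <<'E'
from rig import readout,cams
import cv2,pickle
d={}
for n in("scene","top"):
    c=cams.capture(n);d[n]=c;cv2.imwrite(f"pics/{n}0.png",c["image"])
    print(n,c["intrinsics"],c["k1"],c["xyz"],c["rotation"])
pickle.dump(d,open("c0.pkl","wb"))
print(readout.read_state())
E
```

```text
pics
scene [[494.98188844   0.         279.53702272]
 [  0.         494.98188844 212.06312018]
 [  0.           0.           1.        ]] -0.13422963786696646 [ 1.05286767 -0.90594955  1.1047166 ] [[ 0.87245257  0.34304859 -0.34805771]
 [ 0.4885985  -0.59787629  0.63546475]
 [ 0.00989983 -0.72447333 -0.68923173]]
top [[510.32150243   0.         284.79463658]
 [  0.         510.32150243 207.58059699]
 [  0.           0.           1.        ]] -0.140385542356232 [ 0.32402671 -0.00878343  1.30409723] [[ 0.02700305 -0.98556257  0.16714442]
 [-0.99950725 -0.02929627 -0.01126905]
 [ 0.01600306 -0.16675776 -0.98586802]]
{'time_s': 0.1, 'joint_positions': array([ 5.95012976e+01,  3.02751239e+01,  8.21491986e+01, -6.23290933e-04,
        6.76891349e+01, -1.02280514e+01]), 'qvel': array([ 0.00158366, -0.11999252, -0.25267566,  0.00962655,  0.06410053,
        0.05432136]), 'tau': array([ 2.00542463e-04, -4.40986562e+01, -1.77151823e+01,  6.35054195e-02,
        5.34176314e-02, -5.63733465e-05]), 'position': array([0.21617672, 0.58571927, 0.22165271]), 'tcp_rot': array([[-9.38067788e-01,  3.46450331e-01, -9.96318961e-04],
       [ 3.46451595e-01,  9.38066290e-01, -1.71133154e-03],
       [ 3.41721854e-04, -1.95052128e-03, -9.99998039e-01]]), 'force': array([ 0.70456751, -0.51850129,  0.28335946]), 'moment': array([ 0.00571613, -0.05017803, -0.00473114]), 'grasp_force': 0.0, 'opening': 1.0001658763572763}
```

View pics/scene0.png

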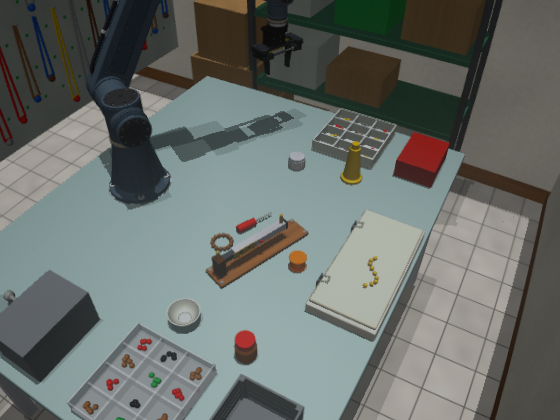

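View pics/top0.png

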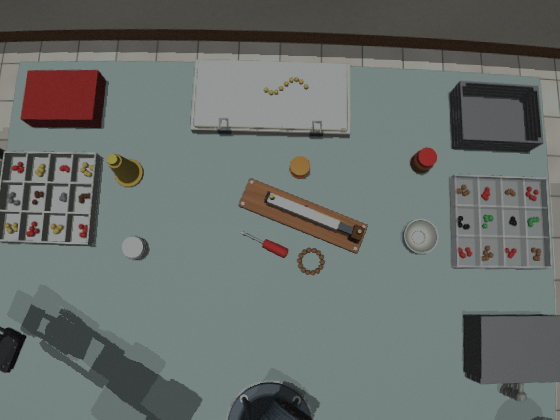

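The pillar is at top-view (357,231) and the tube's outer end at about (270,197), so the tube draws out towards the robot's left and the button points away from the robot. I'll enlarge both views to get precise pixels.

```bash
python3 - <<'E'
import cv2
a=cv2.imread("pics/top0.png")[172:262,232:382];cv2.imwrite("pics/t1.png",cv2.resize(a,None,fx=5.3,fy=5.3,interpolation=cv2.INTER_CUBIC))
a=cv2.imread("pics/scene0.png")[205:290,195:320];cv2.imwrite("pics/s1.png",cv2.resize(a,None,fx=6,fy=6,interpolation=cv2.INTER_CUBIC))
E
```

```text
(no output)
```

View pics/t1.png

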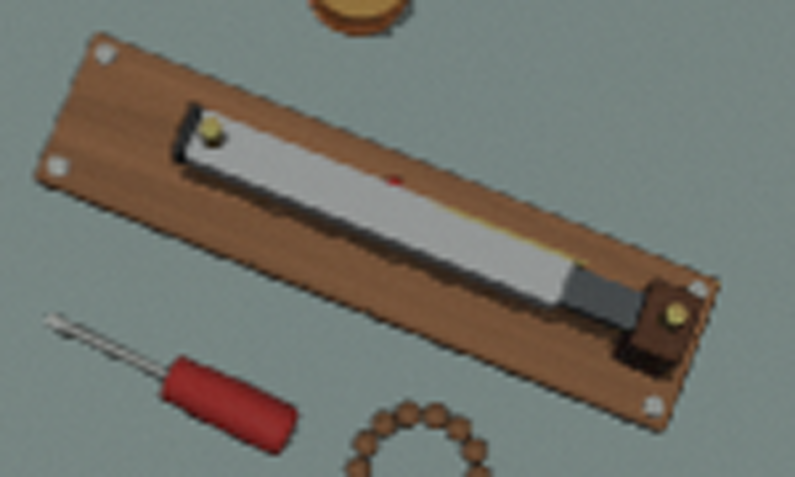

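View pics/s1.png

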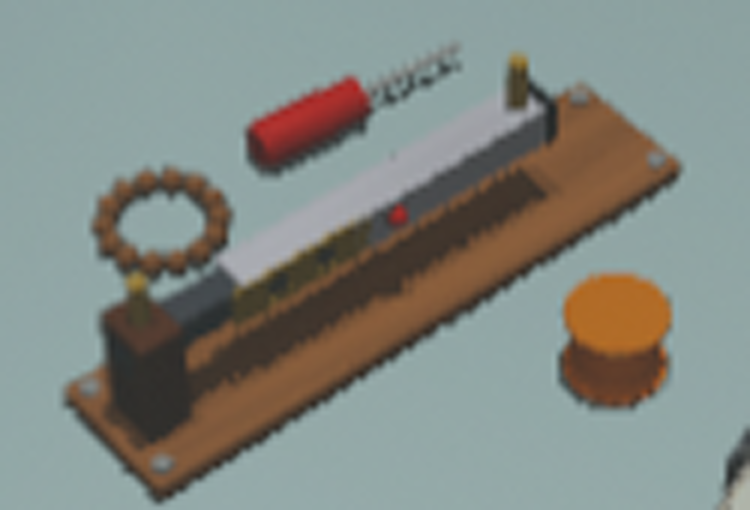

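The top crop gives the pegs at (208,127) and (677,312), the button at (395,181) and the board corners. In the scene crop the pegs are at (517,60) and (137,280), the button is at (399,214), and dark windows show in the brass strip at about (328,254) and (283,281). Next I'll fit the jig pose.

```bash
cat > h.py <<'E'
import numpy as np,pickle,cv2
from scipy.optimize import least_squares
d=pickle.load(open("c0.pkl","rb"))
def proj(c,P):
    q=(np.atleast_2d(P)-c["xyz"])@c["rotation"]; s=q[:,:2]/q[:,2:]
    s=s*(1+c["k1"]*(s**2).sum(1,keepdims=True)); K=c["intrinsics"]
    return s*[K[0,0],K[1,1]]+K[:2,2]
def W(p,L):
    t=p[2];R=np.array([[np.cos(t),-np.sin(t),0],[np.sin(t),np.cos(t),0],[0,0,1]])
    return np.atleast_2d(L)@R.T+[p[0],p[1],0]
C=[[.04,.165,.012],[-.04,.165,.012],[.04,-.165,.012],[-.04,-.165,.012]]
PG=[[0,.086,.104],[0,-.140,.104],[.017,0,.062]]
L=np.array(C+PG)
top=(np.array([[98,33],[38,180],[720,280],[665,430],[210,127],[677,312],[395,181]])+.5)/5.3-.5+[232,172]
sc=(np.array([[680,165],[580,85],[162,488],[68,393],[517,60],[137,280],[399,214]])+.5)/6-.5+[195,205]
E
python3 - <<'E'
from h import *
f=lambda p:np.r_[(proj(d["top"],W(p,L))-top).ravel(),(proj(d["scene"],W(p,L))-sc).ravel()]
for g in (f,lambda p:f(p)[:14],lambda p:f(p)[14:]):
    r=least_squares(g,[.55,-.05,-.3],loss="soft_l1");print(r.x,np.degrees(r.x[2]),np.round(g(r.x),1))
p=least_squares(f,[.55,-.05,-.3],loss="soft_l1").x
for y in(-.033,-.043,-.053,-.061,-.071,-.081): print(y,((proj(d["scene"],W(p,[.012,y,.062]))-[195,205]+.5)*6-.5).round())
E
```

```text
[ 0.525632   -0.07057141 -0.35248038] -20.19563836175797 [-0.7 -0.6 -1.3 -0.1  0.8 -0.2  0.4  0.4  0.3  0.2  0.2  0.1  0.4 -0.3
  0.4 -0.7 -0.1 -1.3 -0.4  0.2 -1.1 -1.   0.  -0.3  0.1  0.2  0.7  1. ]
[ 0.52544579 -0.070339   -0.35293327] -20.22158676427227 [-0.8 -0.5 -1.4 -0.1  0.7 -0.2  0.3  0.5  0.2  0.2  0.1  0.2  0.3 -0.2]
[ 0.5261692  -0.07125658 -0.35171174] -20.151598056370297 [ 0.4 -0.6 -0.1 -1.1 -0.4  0.5 -1.1 -0.8  0.1 -0.1  0.1  0.4  0.7  1.2]
-0.033 [[343. 247.]]
-0.043 [[326. 257.]]
-0.053 [[309. 267.]]
-0.061 [[296. 275.]]
-0.071 [[279. 285.]]
-0.081 [[262. 295.]]
```

The pose is consistent in both views: origin (0.5256, -0.0706), yaw -20.2°. The next hole looks to be about 42 mm from the first. I'll move above the button at the current height and turn by -89.9°.

```bash
python3 -m inch '[[30.96,-65.66,0,-89.9,8.7],[30.96,-65.66,0,-89.9,8.7],[30.96,-65.66,0,-89.9,8.7],[30.96,-65.66,0,-89.9,8.7],[30.96,-65.66,0,-89.9,8.7],[30.96,-65.66,0,-89.9,8.7],[30.96,-65.66,0,-89.9,8.7],[30.96,-65.66,0,-89.9,8.7],[30.96,-65.66,0,-89.9,8.7],[30.96,-65.66,0,-89.9,8.7]]'
```

```text
time_s: 0.93
position: [0.3943, 0.2075, 0.2224]
tcp_rot: [[0.039, 0.999, -0.0], [0.999, -0.039, -0.0], [-0.0, -0.0, -1.0]]
force: [0.1, 1.3, 0.2]
opening: 0.999
grasp_force: 0.0
```

```bash
python3 -m inch '[[13,-27,0,-18,8.7],[13,-27,0,-18,8.7],[13,-27,0,-18,8.7],[13,-27,0,-18,8.7],[13,-27,0,-18,8.7],[13,-27,0,-18,8.7],[13,-27,0,-18,8.7],[13,-27,0,-18,8.7],[13,-27,0,-18,8.7],[13,-27,0,-18,8.7]]'; python3 -c "
from rig import readout
s=readout.read_state();print(s['position'],s['tcp_rot'][:,1])"
```

```text
time_s: 1.77
position: [0.5233, -0.0603, 0.2219]
tcp_rot: [[0.342, 0.94, -0.002], [0.94, -0.342, 0.001], [0.001, -0.003, -1.0]]
force: [-0.1, 1.0, 0.3]
opening: 1.002
grasp_force: 0.0
[ 0.523259   -0.06034073  0.2218623 ] [ 0.93986864 -0.34152595 -0.00263795]
```

```bash
python3 -m inch '[[0.23,-1.03,-2,-0.2,8.7],[0.23,-1.03,-5,-0.2,8.7],[0.23,-1.03,-8,-0.2,8.7],[0.23,-1.03,-11,-0.2,8.7],[0.23,-1.03,-13.5,-0.2,8.7],[0.23,-1.03,-15.5,-0.2,8.7],[0.23,-1.03,-17,-0.2,8.7],[0.23,-1.03,-17.9,-0.2,8.7],[0.23,-1.03,-17.9,-0.2,8.7],[0.23,-1.03,-17.9,-0.2,8.7]]'; python3 - <<'E'
from rig import readout,cams
import cv2
s=readout.read_state();print(s['position'],s['tcp_rot'][:,1])
c=cams.capture("scene");cv2.imwrite("pics/s2.png",cv2.resize(c["image"][185:290,195:320],None,fx=5.6,fy=5.6,interpolation=cv2.INTER_CUBIC))
E
```

```text
time_s: 2.6
position: [0.526, -0.0696, 0.0437]
tcp_rot: [[0.342, 0.94, -0.001], [0.94, -0.342, 0.0], [0.0, -0.001, -1.0]]
force: [-0.6, 0.0, 0.7]
opening: 1.003
grasp_force: 0.0
[ 0.52598371 -0.06960253  0.04369818] [ 0.93966986 -0.34208094 -0.00108691]
```

View pics/s2.png

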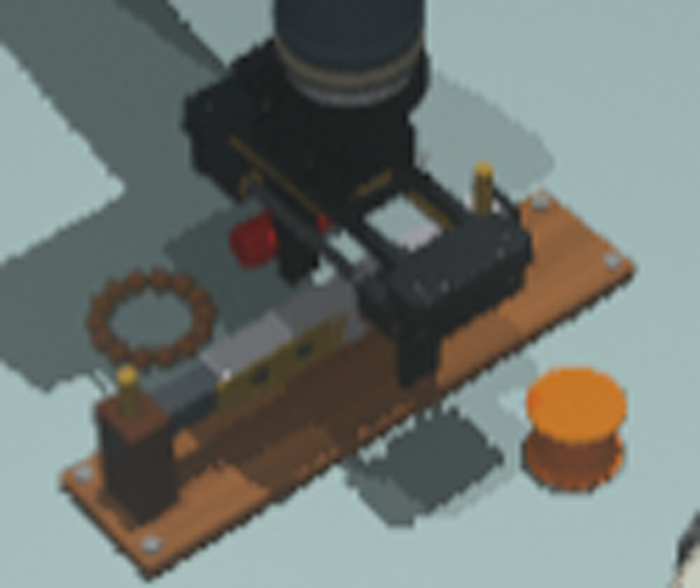

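The fingers straddle the tube clear of the pegs. The windows show at crop (305,350) and (260,376), which puts the next hole at about 42–43 mm. Now I'll pinch.

```bash
python3 -m inch '[[0,0,0,0,6],[0,0,0,0,4.5],[0,0,0,0,3.6],[0,0,0,0,3],[0,0,0,0,2.6],[0,0,0,0,2.2],[0,0,0,0,2.2],[0,0,0,0,2.2],[0,0,0,0,2.2],[0,0,0,0,2.2]]'
```

```text
time_s: 3.48
position: [0.5272, -0.0712, 0.0436]
tcp_rot: [[0.344, 0.939, 0.001], [0.939, -0.344, -0.001], [0.0, 0.002, -1.0]]
force: [1.4, -0.9, -0.4]
opening: 0.328
grasp_force: 0.9
```

```bash
python3 -m inch '[[0,0,0,0,2],[0,0,0,0,2],[0,0,0,0,2],[0,0,0,0,2],[0,0,0,0,2]]'
```

```text
time_s: 3.9
position: [0.5259, -0.0707, 0.0435]
tcp_rot: [[0.344, 0.939, -0.001], [0.939, -0.344, 0.0], [-0.0, -0.001, -1.0]]
force: [-1.0, -0.2, 2.0]
opening: 0.271
grasp_force: 30.0
```

Button is flush with the grip at 24 mm and 30 N. I'll start drawing gently.

```bash
python3 -m inch '[[0.02,0.05,0,0,2],[0.035,0.094,0,0,2],[0.035,0.094,0,0,2]]'
```

```text
time_s: 4.15
position: [0.5261, -0.0701, 0.0435]
tcp_rot: [[0.343, 0.939, -0.002], [0.939, -0.343, -0.0], [-0.001, -0.001, -1.0]]
force: [-3.7, -1.8, 2.6]
opening: 0.273
grasp_force: 30.0
```

```bash
python3 -m inch '[[0.02,0.05,0,0,2],[0.035,0.094,0,0,2],[0.035,0.094,0,0,2]]'
```

```text
time_s: 4.4
position: [0.5266, -0.0688, 0.0435]
tcp_rot: [[0.343, 0.939, -0.001], [0.939, -0.343, 0.0], [-0.0, -0.001, -1.0]]
force: [-4.3, -1.9, 2.7]
opening: 0.273
grasp_force: 30.0
```

```bash
python3 -m inch '[[0.035,0.094,0,0,2],[0.069,0.188,0,0,2],[0.104,0.282,0,0,2],[0.104,0.282,0,0,2]]'
```

```text
time_s: 4.73
position: [0.5275, -0.0663, 0.0435]
tcp_rot: [[0.343, 0.939, -0.002], [0.939, -0.343, -0.0], [-0.001, -0.001, -1.0]]
force: [-4.1, -2.0, 3.6]
opening: 0.278
grasp_force: 30.0
```

```bash
python3 -m inch '[[0.052,0.141,0,0,2],[0.104,0.282,0,0,2],[0.156,0.423,0,0,2],[0.207,0.563,0,0,2],[0.242,0.657,0,0,2],[0.242,0.657,0,0,2]]'; python3 - <<'E'
from rig import cams
import cv2
c=cams.capture("scene");cv2.imwrite("pics/s3.png",cv2.resize(c["image"][185:290,195:320],None,fx=5.6,fy=5.6,interpolation=cv2.INTER_CUBIC))
E
```

```text
time_s: 5.23
position: [0.5304, -0.0588, 0.0435]
tcp_rot: [[0.344, 0.939, -0.001], [0.939, -0.344, 0.001], [0.001, -0.001, -1.0]]
force: [-3.6, 1.0, 3.4]
opening: 0.275
grasp_force: 30.0
```

View pics/s3.png

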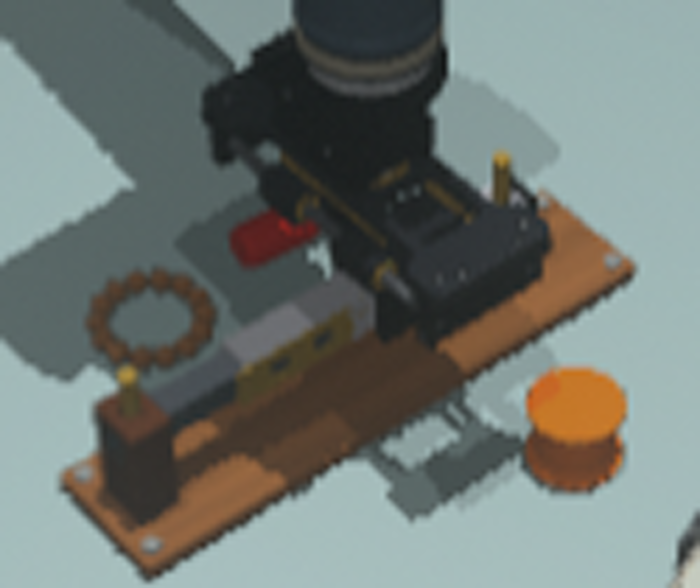

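The tube is sliding: the outer peg moved from crop (484,170) to (502,158), about 12 mm. I'll continue to about 31 mm, which is before the earliest possible hole.

```bash
python3 -m inch '[[0.069,0.188,0,0,2],[0.138,0.376,0,0,2],[0.207,0.563,0,0,2],[0.276,0.751,0,0,2],[0.345,0.939,0,0,2],[0.414,1.127,0,0,2],[0.483,1.315,0,0,2],[0.552,1.502,0,0,2],[0.62,1.69,0,0,2],[0.62,1.69,0,0,2]]'; python3 -m inch '[[0,0,0,0,2],[0,0,0,0,2]]'
```

```text
time_s: 6.12
position: [0.5366, -0.0422, 0.0435]
tcp_rot: [[0.343, 0.939, -0.001], [0.939, -0.343, 0.001], [0.0, -0.001, -1.0]]
force: [-4.9, 1.0, 4.4]
opening: 0.273
grasp_force: 30.0
time_s: 6.28
position: [0.5366, -0.0422, 0.0435]
tcp_rot: [[0.344, 0.939, -0.001], [0.939, -0.344, 0.001], [0.001, -0.001, -1.0]]
force: [-4.1, 2.2, 4.0]
opening: 0.274
grasp_force: 30.0
```

```bash
cat > chk.py <<'E'
from rig import readout
import sys,numpy as np
s=readout.read_state();u=np.array([.345,.939,0]);f=s["force"]@u
print("t %.2f travel %.1f mm  along %.1f N  op %.3f"%(s["time_s"],1e3*(s["position"]-[.5259,-.0707,0])@u,f,s["opening"]))
sys.exit(f<-4)
E
python3 -m inch '[[0.035,0.094,0,0,2],[0.035,0.094,0,0,2]]'>/dev/null; python3 chk.py && python3 -m inch '[[0.035,0.094,0,0,2],[0.035,0.094,0,0,2]]'>/dev/null; python3 chk.py && python3 -m inch '[[0.035,0.094,0,0,2],[0.035,0.094,0,0,2]]' >/dev/null; python3 chk.py && python3 -m inch '[[0.035,0.094,0,0,2],[0.035,0.094,0,0,2]]'>/dev/null; python3 chk.py
```

```text
t 6.45 travel 31.0 mm  along -0.6 N  op 0.276
t 6.45 travel 31.0 mm  along -0.6 N  op 0.276
t 6.45 travel 31.0 mm  along -0.6 N  op 0.276
t 6.45 travel 31.0 mm  along -0.6 N  op 0.276False
False
False
False
```

```bash
sed -i 's/sys.exit(f<-4)/sys.exit(int(f<-4))/' chk.py
python3 -m inch '[[0.035,0.094,0,0,2],[0.035,0.094,0,0,2]]'>/dev/null && python3 chk.py && python3 -m inch '[[0.035,0.094,0,0,2],[0.035,0.094,0,0,2]]'>/dev/null && python3 chk.py && python3 -m inch '[[0.035,0.094,0,0,2],[0.035,0.094,0,0,2]]' >/dev/null && python3 chk.py && python3 -m inch '[[0.035,0.094,0,0,2],[0.035,0.094,0,0,2]]'>/dev/null && python3 chk.py
```

```text
t 6.62 travel 32.0 mm  along -0.6 N  op 0.271
t 6.78 travel 33.0 mm  along -1.1 N  op 0.277
t 6.95 travel 33.9 mm  along -1.4 N  op 0.270
t 7.12 travel 34.9 mm  along -1.7 N  op 0.276
```

```bash

python3 -m inch '[[0.035,0.094,0,0,2],[0.035,0.094,0,0,2]]'>/dev/null && python3 chk.py && python3 -m inch '[[0.035,0.094,0,0,2],[0.035,0.094,0,0,2]]'>/dev/null && python3 chk.py && python3 -m inch '[[0.035,0.094,0,0,2],[0.035,0.094,0,0,2]]' >/dev/null && python3 chk.py && python3 -m inch '[[0.035,0.094,0,0,2],[0.035,0.094,0,0,2]]'>/dev/null && python3 chk.py
```

```text
t 7.28 travel 36.1 mm  along -0.5 N  op 0.271
t 7.45 travel 37.3 mm  along 0.2 N  op 0.270
t 7.62 travel 38.3 mm  along 0.4 N  op 0.276
t 7.78 travel 39.4 mm  along -0.3 N  op 0.270
```

Now I'll use half-millimetre steps around the expected 42 mm.

```bash

python3 -m inch '[[0.017,0.047,0,0,2],[0.017,0.047,0,0,2]]'>/dev/null && python3 chk.py && python3 -m inch '[[0.017,0.047,0,0,2],[0.017,0.047,0,0,2]]'>/dev/null && python3 chk.py && python3 -m inch '[[0.017,0.047,0,0,2],[0.017,0.047,0,0,2]]' >/dev/null && python3 chk.py && python3 -m inch '[[0.017,0.047,0,0,2],[0.017,0.047,0,0,2]]'>/dev/null && python3 chk.py && python3 -m inch '[[0.017,0.047,0,0,2],[0.017,0.047,0,0,2]]'>/dev/null && python3 chk.py && python3 -m inch '[[0.017,0.047,0,0,2],[0.017,0.047,0,0,2]]'>/dev/null && python3 chk.py
```

```text
t 7.95 travel 39.9 mm  along 0.3 N  op 0.269
t 8.12 travel 40.5 mm  along 0.5 N  op 0.270
t 8.28 travel 41.1 mm  along 1.6 N  op 0.270
t 8.45 travel 41.4 mm  along -0.6 N  op 0.269
t 8.62 travel 41.7 mm  along -2.1 N  op 0.272
t 8.78 travel 42.1 mm  along -1.1 N  op 0.270
```

```bash

python3 -m inch '[[0.017,0.047,0,0,2],[0.017,0.047,0,0,2]]'>/dev/null && python3 chk.py && python3 -m inch '[[0.017,0.047,0,0,2],[0.017,0.047,0,0,2]]'>/dev/null && python3 chk.py && python3 -m inch '[[0.017,0.047,0,0,2],[0.017,0.047,0,0,2]]' >/dev/null && python3 chk.py; python3 - <<'E'
from rig import cams
import cv2
c=cams.capture("scene");cv2.imwrite("pics/s4.png",cv2.resize(c["image"][195:275,220:320],None,fx=7,fy=7,interpolation=cv2.INTER_CUBIC))
E
```

```text
t 8.95 travel 42.5 mm  along -1.3 N  op 0.277
t 9.12 travel 43.0 mm  along -1.5 N  op 0.275
t 9.28 travel 43.5 mm  along -0.7 N  op 0.277
```

View pics/s4.png

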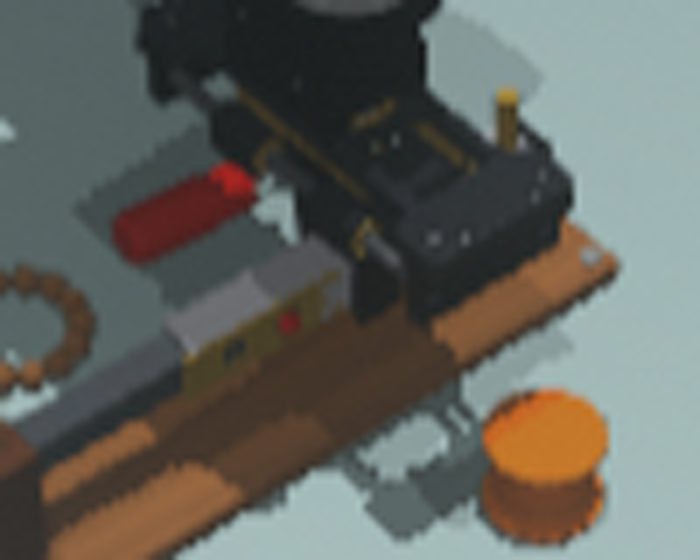

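The red button shows in the next hole at crop (290,322), or full-image (261.0,240.6), practically where it was when out at the start. I'll compare red centroids to tell out from in.

```bash
python3 - <<'E'
from h import *
from rig import cams
c=cams.capture("scene")
for im in (d["scene"]["image"],c["image"]):
    r=im[234:247,254:268].astype(int); m=(r[...,2]-np.maximum(r[...,1],r[...,0]))
    w=np.where((m>50)&(r[...,1]<60),m,0); ys,xs=np.nonzero(w); print(len(xs),np.average(xs,weights=w[ys,xs])+254,np.average(ys,weights=w[ys,xs])+234, m.max())
p=[.5256,-.0706,-.3525]
print(proj(c,W(p,[[.018,0,.062],[.012,0,.062],[.010,0,.062]])))
E
```

```text
7 261.01215277777777 240.296875 120
4 260.5042735042735 240.53846153846155 65
[[261.98952199 241.47353722]
 [260.67695487 240.30694483]
 [260.24077957 239.91924423]]
```

Not decisive, so I'll confirm by feel: a locked button will resist.

```bash

python3 -m inch '[[0.017,0.047,0,0,2],[0.017,0.047,0,0,2]]'>/dev/null && python3 chk.py && python3 -m inch '[[0.017,0.047,0,0,2],[0.017,0.047,0,0,2]]'>/dev/null && python3 chk.py && python3 -m inch '[[0.017,0.047,0,0,2],[0.017,0.047,0,0,2]]' >/dev/null && python3 chk.py
```

```text
t 9.55 travel 43.9 mm  along -1.1 N  op 0.273
t 9.72 travel 44.0 mm  along -3.8 N  op 0.269
t 9.88 travel 44.1 mm  along -4.3 N  op 0.269
```

It stops dead at 44.1 mm with the force rising gently to 4.3 N, so the button is locked. I'll ease off, open and lift.

```bash
python3 -m inch '[[-0.03,-0.08,0,0,2],[-0.03,-0.08,0,0,2],[-0.03,-0.08,0,0,4],[-0.03,-0.08,0,0,6],[-0.03,-0.08,0,0,8],[-0.03,-0.08,0,0,8],[-0.03,-0.08,0,0,8],[-0.03,-0.08,0,0,8]]' && python3 -m inch '[[0,0,1,0,8],[0,0,3,0,8],[0,0,6,0,8],[0,0,9,0,8],[0,0,12,0,8],[0,0,15,0,8],[0,0,18,0,8],[0,0,18,0,8]]'; python3 -m inch '[[-14,0,6,0,8],[-14,0,6,0,8],[-14,0,6,0,8],[-14,0,6,0,8],[-14,0,6,0,8],[-14,0,6,0,8],[-14,0,6,0,8],[-14,0,6,0,8]]'; python3 - <<'E'
from rig import cams
import cv2
c=cams.capture("scene");cv2.imwrite("pics/s5.png",cv2.resize(c["image"][195:290,195:320],None,fx=6,fy=6,interpolation=cv2.INTER_CUBIC))
E
```

```text
time_s: 10.55
position: [0.5426, -0.0296, 0.0436]
tcp_rot: [[0.343, 0.939, 0.002], [0.939, -0.343, -0.0], [0.0, 0.002, -1.0]]
force: [-0.3, -0.1, 0.4]
opening: 0.642
grasp_force: 0.0
time_s: 11.22
position: [0.5457, -0.0302, 0.2305]
tcp_rot: [[0.343, 0.939, 0.013], [0.939, -0.343, -0.003], [0.001, 0.014, -1.0]]
force: [1.5, -0.3, 0.6]
opening: 0.918
grasp_force: 0.0
time_s: 11.88
position: [0.4029, -0.0297, 0.2833]
tcp_rot: [[0.343, 0.939, 0.001], [0.939, -0.343, -0.0], [0.0, 0.001, -1.0]]
force: [0.3, -0.3, -0.3]
opening: 0.922
grasp_force: 0.0
```

View pics/s5.png

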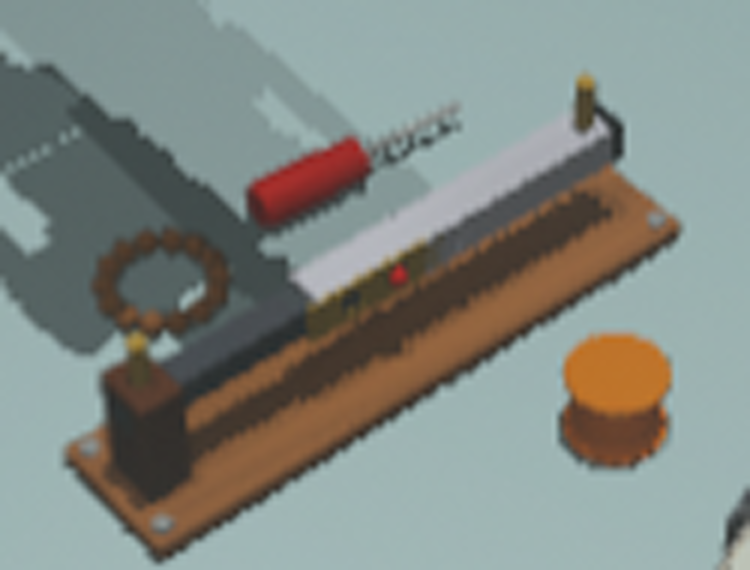

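The button is at crop (399,273), the same image position as when it was out at the start (214 + 60 px crop offset). It stands in the first window of the strip, the second window is still free at (350,299), and the neighbouring objects have not moved.

```bash
python3 -c "
from rig import bot
print(bot.hand_in())"
```

```text
the job is handed in; nothing more can be done
None
```

The jig is one hole longer: the tube is drawn out about 43 mm and the button is locked in the very next hole, with at most about 4 N felt against it once locked; the tube is released, the neighbouring objects look unmoved in the last picture, and the job is handed in at about 12 s.

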